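Stack the nested trays against the stop board

TASK

The two plywood trays beside the stop board are nested. Lift out the upper one (the one with the knob), turn it half round and set it back gently on the lower one so that its four feet sit level on the rim between the lugs, stacked instead of nested. Leave the stack pushed up to the stop board, with the end of the lower tray flat against it and not sticking out past either end of the board, and leave the other things on the bench where they are.

Things in the scene. Friction and masses are not known exactly. Their poses are not given: they have to be found in the camera images.
- tray_lower: Lower plywood tray, no knob, loose, about 0.32 kg. 172 mm long (x), 138 mm wide (y); rim flange from z = 50 to 55 mm, lugs and bead on it up to 60. Below z = 26 it is a narrower box, 132 x 86 mm outside; above z = 30 a wider one, 142 x 96 inside. Origin: centre of the underside, z up. One end points roughly at the stop board, 4 to 10 cm short of it.
- tray_upper: Upper plywood tray, about 0.30 kg, balanced about its centre: the same shape as the lower one, same origin and axes, plus a knob in the middle. It starts nested the same way round: 30 mm higher than the lower tray, 5 mm play. Turned half round, its feet land on the lower rim: 55 mm higher than the lower tray.
- knob (a point): Centre of the upper tray's square wooden grip knob, 82 mm above the tray's origin. The knob is 32 x 32 mm, sides along the tray's x and y, from z = 66 to 98 mm in the tray's frame, on a 20 mm thick neck.
- upper_foot (a point): Underside of one of the upper tray's four feet: x = 18, y = 53.5, z = 0 mm in its frame. Feet are at x = -50 and +18 mm on both sides (as on the lower tray), 16 mm long in x, y from 43 to 62, 26 mm high. Above each foot the side wall and rim have a notch 26 mm long, open from z = 30 up, for a nested foot.
- lower_seat (a point): One of the four landing seats on the lower tray's rim: x = -18, y = 53.5, z = 55 mm in its frame; it takes the foot of point upper_foot's opposite side. Seats are at x = -18 and +50 mm on both sides, each between low lugs and an outer bead (5 mm high) that leave the foot 3 mm play each way.
- tray_lower_gap (a point): Middle of the 48 mm wide gap in the wall and rim of the lower tray's +x end: x = 78.5, z = 52.5 mm in its frame. The other end has an unbroken rim.
- tray_upper_gap (a point): The same gap of the upper tray (x = 78.5, z = 52.5 mm in its own frame). Nested, it is above the lower tray's gap; stacked, it is at the opposite end.
- stop_board: Fixed upright wooden stop board, 28 mm thick (x), 220 mm long (y), 58 mm high, screwed to the bench to the left of the trays. Origin: centre of its underside, x pointing away from the trays (roughly to the robot's left); the face towards the trays is at x = -14 mm in its frame. The end of the lower tray's rim meets it (86 mm from the tray's centre).
- gouge_04: Bystander: a loose gouge, 288 mm long, lying behind the stop board (on its left).
- flat_brush: Bystander: a loose flat brush, 203 mm long, lying beside the gouge.
- red_cube: Bystander: a loose wooden block 38x40x46 mm, on the robot's side of the trays.
- turned_stub: Bystander: a loose turned wooden stub, 140 mm long and 30 mm thick, left of the middle near the front edge.
- offcut_c: Bystander: a loose offcut 26x65x20 mm, on the robot's side of the trays.

How it is judged:
By the outcome, as a careful person would: the job done as asked, in the order asked, and still so for the second after the job is handed in, with the robot touching nothing.
It also fails if it takes over 64 s, if anything falls off the work surface, if the arm or the gripper's body presses on something with over 40 N, if the wrist force passes 120 N, or if a joint passes its speed limit or range.

ROBOT

A 6-joint arm with a two-finger parallel gripper is mounted at the origin on a cart in front of the work surface, level with it; the furniture and walls round the work are solid. World frame = base frame: x ahead of the robot, y to its left, z up, the work surface at z = 0. Lengths are in mm, angles in rad, forces in N, time in s.
With the tool pointing down it reaches from about 300 to 875 mm from the base axis. Payload 4.2 kg.
Tool frame: the origin (TCP) lies on the centre line of the jaws, within the pads' length; the fingertips stand env.tips_ahead ahead of it and the grasp point (between the pads) lies 11 mm behind it (env.tips_ahead is the distance from the TCP to the fingertips, in mm); z points along the fingers, y is the direction in which the jaws open and shut (so a half turn about z gives the same grasp; the last joint's range is limited). The gripper opens to 85 mm and grips with 20 to 120 N. Pads are 22 mm wide; open, the fingers measure 114 mm over their backs; the gripper's body (76 mm by 85 mm) begins 54 mm behind the grasp point. The pads swing forward as they close: fully open they stand 13 mm farther back than shut.
Start: joints at [-1.237, 0.32, 1.565, -0, 1.257, -0.02], TCP at [199.22, -539.399, 239.338] pointing down, gripper open.
Joint ranges: [-3.11, 3.11], [-0.84, 2.01], [0.21, 2.61], [-1.34, 4.49], [0.05, 2.63], [-2.56, 2.56]. Speed limits (rad/s): [2.57, 2.57, 3.14, 3.14, 3.14, 3.14].

INTERFACE

Orientations are given as [roll, pitch, yaw] about the fixed x, y, z axes, in that order (R = Rz(yaw) Ry(pitch) Rx(roll)).
In Python, from station import status, viewer, order, recognise, silhouettes, env gives the robot as it stands.
- The arm moves only by the shell command python3 -m jog 'ROWS'. ROWS is JSON, a list of rows, each a list of 7 numbers: the opening in per cent of the stroke, from 0 (shut) to 100 (fully open), then the shift along the tool's x, y, z in mm, then the turn, a rotation vector about the tool's x, y, z in rad. A call has 1 to 12 rows; each row is the pose to reach, as a shift and turn from the pose measured when the call began, along the tool's axes at that moment; what a row does not reach only later rows make up. A row lasts 1/12 s, in which the tool goes at most 41.7 mm and 7.16 degrees, less where a joint would pass 70% of its speed; a pose out of reach is approached as far as the arm can. A call with a gripper value outside its range is refused whole. The fingers move at their own pace and stop on an object; the grip force is fixed at half the most. Time passes only in rows, so rows that repeat a pose let the fingers close. It gives the time, the measured TCP pose, the force and the opening at its end, in the units of the state.
- status.get_obs(): the state, without advancing time (a new reading comes with each control period).
- viewer.snapshot(name): name is "scene" or "top"; returns a dict with "img" (480x640x3 uint8, red, green, blue), "z_map" (480x640 float32, mm along the optical axis (not along the pixel's ray), 0 where there is no reading), "mtx" (3x3 intrinsics, pixels), "D" ([k1, k2, p1, p2, k3] as OpenCV has them; the pictures are not rectified), "pose" (4x4, takes a point from camera to world coordinates). Camera axes: x right, y down, z forward; pixel columns grow to the right and rows downward; lengths in mm; the calibration is good to about 2 mm. A picture is of the moment at which its call begins.
- order.finish_job(): hands the job in, once; it reports no verdict.
Trained networks look in a picture, given as the dict that the camera call returned (one of the last four; its "shot" number tells which), for a name from the list of things; names that differ only in an ending like _2 or _b are one class to them, and where a whole thing is asked for, a point or a joint stands for the part that bears it (a point fixed in the world has none). Each returns a list of dicts, best first, with "score" (0 to 1); they miss things now and then, are a little off and sometimes report something else, mostly with a low value. They report only what shows in the picture. A call takes as long as a camera call.
- recognise(picture, target): "box" ([centre column, centre row, width, height] in pixels, round what is visible of it).
- silhouettes(picture, target): "mask" (480x640 bool, what is visible of it) and "box" ([centre column, centre row, width, height] in pixels, round what is visible of it).
The state is a dict: "t": time; "joint_pos": joint angles; "qd": joint speeds; "joint_torque": joint torques, N m; "tool_pos": TCP position; "tool_rot": TCP orientation; "ft_force": force on the tool from outside, world axes, zero at the start; "ft_torque": the same for the moment, N m; "width": opening from 0.0 (shut) to 1.0 (fully open).
Only numpy, scipy, OpenCV 4.12 (cv2) and the standard library are available. Lean on these libraries where they do the work, as an engineer would, in place of code of your own. Each camera call takes 0.05 s, during which the arm holds its last target. There are 200 camera calls.

## Working session

There is one attempt and no reset: what is moved stays moved. The work goes in short steps, Python scripts to look and compute and a shell command to move; the robot and the scene stay as the last step left them, time stands still between calls to the robot, and variables do not carry over. Pictures are saved under pics/ and viewed, about 8 in all and at most 12, crops included, and the job is handed in when it is done.

```bash
ls; mkdir -p pics; cat > h.py <<'E'
import numpy as np, cv2
from station import status, viewer, order, recognise, silhouettes, env
from scipy.spatial.transform import Rotation as R
def cloud(s):
    z=s["z_map"]; h,w=z.shape
    u,v=np.meshgrid(np.arange(w),np.arange(h))
    p=cv2.undistortPoints(np.stack([u,v],-1).reshape(-1,1,2).astype(np.float64),s["mtx"],s["D"]).reshape(h,w,2)
    P=np.concatenate([p*z[...,None],z[...,None]],-1)
    T=np.array(s["pose"]); W=P@T[:3,:3].T+T[:3,3]; W[z<=0]=np.nan
    return W
def proj(s,X):
    T=np.linalg.inv(np.array(s["pose"])); 
    return cv2.projectPoints(np.asarray(X,float).reshape(-1,3),cv2.Rodrigues(T[:3,:3])[0],T[:3,3],s["mtx"],s["D"])[0].reshape(-1,2)
def save(s,n): cv2.imwrite("pics/"+n+".png",s["img"][...,::-1])
E
python3 - <<'E'
from h import *
print(env.tips_ahead, status.get_obs())
for c in ["top","scene"]:
    s=viewer.snapshot(c); save(s,c+"0"); W=cloud(s); print(c,np.array(s["pose"]).round(2).tolist())
    for t in ["tray_lower","tray_upper","knob","stop_board","tray_upper_gap","tray_lower_gap","red_cube","offcut_c","turned_stub"]:
        for d in silhouettes(s,t)[:2]:
            P=W[d["mask"]]; print(t,round(d["score"],2),np.round(d["box"]),np.nanmedian(P,0).round(),np.nanmin(P,0).round(),np.nanmax(P,0).round())
    np.savez(c+"0.npz",W=W,img=s["img"])
E
```

```text
pics
8.0 {'t': 0.0, 'joint_pos': array([-1.23702130e+00,  3.20296135e-01,  1.56565281e+00, -1.69768891e-06,
        1.25741523e+00, -2.00005017e-02]), 'qd': array([-0.00016142,  0.00156408,  0.00278323,  0.00053416,  0.00086171,
        0.00100876]), 'joint_torque': array([-2.11218350e-03, -4.15529287e+01, -2.34162980e+01, -2.14547936e-04,
        8.14404135e-03, -3.94988788e-07]), 'tool_pos': array([ 199.05455584, -538.95973174,  238.48999964]), 'tool_rot': array([-3.13982146e+00, -3.38151396e-05,  3.53776024e-01]), 'ft_force': array([ 0.83438707, -0.15041635,  0.39815644]), 'ft_torque': array([0.01068873, 0.0092532 , 0.04065542]), 'width': 0.9960575781499907}
top [[-0.01, -0.98, 0.21, 307.8], [-1.0, 0.01, -0.0, -116.13], [0.0, -0.21, -0.98, 1019.59], [0.0, 0.0, 0.0, 1.0]]
tray_lower 0.64 [404. 204.  88.  74.] [ 532. -276.   55.] [ 508. -367.   -2.] [ 645. -192.   82.]
tray_upper 0.71 [414. 194. 103.  88.] [ 593. -290.   60.] [ 509. -406.   -6.] [ 712. -194.  132.]
tray_upper 0.3 [314. 194.  19. 122.] [ 597. -109.   56.] [ 496. -128.   -5.] [741. -87.  63.]
knob 0.56 [411. 192. 104.
[... 1125 characters left out ...]
9. -519.   -3.] [ 795. -186.  130.]
stop_board 0.67 [292. 264.  68.  64.] [596. -93.  45.] [ 477. -175.   -2.] [771. -64.  61.]
tray_upper_gap 0.77 [356. 222.  93.  55.] [ 590. -282.   71.] [ 510. -519.   -3.] [ 786. -186.  130.]
tray_lower_gap 0.61 [350. 244.  90.  39.] [ 551. -236.   31.] [ 511. -405.   -2.] [ 739. -187.   63.]
red_cube 0.56 [403. 270.  25.  22.] [ 410. -250.   36.] [ 391. -281.   -0.] [ 445. -231.   48.]
red_cube 0.51 [284. 376.  57.  50.] [354. 134.  23.] [336.  50.  -5.] [399. 193.  31.]
offcut_c 0.68 [421. 254.  14.  22.] [ 443. -349.   18.] [ 420. -417.   -5.] [ 493. -325.   21.]
turned_stub 0.95 [285. 377.  61.  54.] [354. 133.  23.] [336.  48.  -3.] [402. 193.  31.]
```

```bash
python3 - <<'E'
from h import *
a=cv2.imread("pics/top0.png")[120:320,280:480]; b=cv2.imread("pics/scene0.png")[165:315,250:450]
a=cv2.resize(a,(400,400),interpolation=3) if 0 else cv2.resize(a,None,fx=2,fy=2,interpolation=2)
b=cv2.resize(b,None,fx=2,fy=2,interpolation=2)
o=np.zeros((400,800,3),np.uint8); o[:, :400]=a; o[:300,400:]=b
cv2.imwrite("pics/c0.png",o)
for c in ["top","scene"]:
    W=np.load(c+"0.npz")["W"].reshape(-1,3); W=W[~np.isnan(W[:,0])]
    def rect(m,n):
        P=W[m]; r=cv2.minAreaRect(P[:,:2].astype(np.float32)); print(c,n,len(P),np.median(P,0).round(1),r)
    reg=(W[:,0]>480)&(W[:,0]<730)&(W[:,1]<-175)&(W[:,1]>-420)
    rect(reg&(W[:,2]>115)&(W[:,2]<140),"knob")
    rect(reg&(W[:,2]>74)&(W[:,2]<95),"uprim")
    rect(reg&(W[:,2]>46)&(W[:,2]<60),"lowrim")
    rb=(W[:,0]>460)&(W[:,0]<760)&(W[:,1]>-150)&(W[:,1]<-60)
    rect(rb&(W[:,2]>50)&(W[:,2]<66),"board")
E
```

```text
top knob 332 [ 590.1 -288.5  126.3] ((592.5830078125, -289.175537109375), (32.30733108520508, 33.279319763183594), 84.41989135742188)
top uprim 2374 [ 583.8 -298.9   84.5] ((592.7587280273438, -289.59710693359375), (171.63671875, 140.23779296875), 78.5360336303711)
top lowrim 1518 [ 589.2 -287.4   57.5] ((592.7677612304688, -289.16326904296875), (170.9745635986328, 139.2954864501953), 78.68254852294922)
top board 1686 [ 601.8 -108.9   56.7] ((591.2114868164062, -94.05677795410156), (67.21776580810547, 248.09237670898438), 89.79265594482422)
scene knob 145 [ 588.2 -279.1  125.4] ((591.4881591796875, -282.9408264160156), (32.48665237426758, 33.77252960205078), 71.28418731689453)
scene uprim 1071 [ 586.2 -277.1   84.3] ((594.635986328125, -285.476318359375), (175.6278839111328, 143.12217712402344), 78.77392578125)
scene lowrim 988 [ 565.2 -268.8   55.7] ((594.83984375, -284.294921875), (175.22096252441406, 144.28915405273438), 78.7188949584961)
scene board 822 [594.9 -99.4  57.1] ((608.369140625, -103.01853942871094), (32.91512680053711, 220.5228729248047), 86.44419860839844)
```

View pics/c0.png

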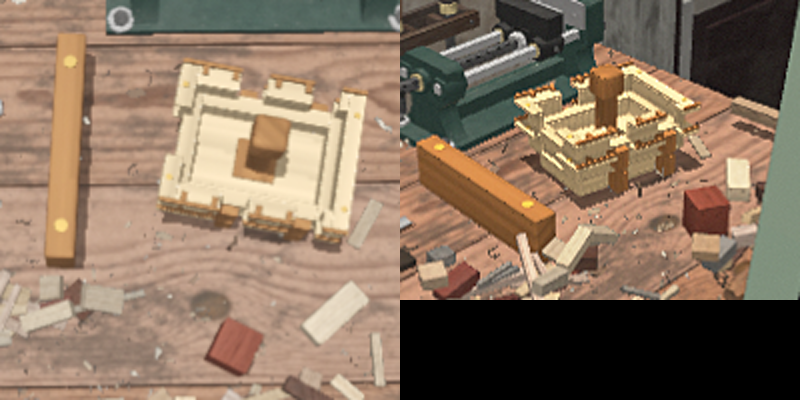

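The top crop shows the nested trays at about (265,150) with the gap in their left end, so lower +x faces the board at (65,150). The knob is at (268,137). The scene crop agrees. Next I move above the knob.

```bash
cat >> h.py <<'E'
def to(x,y,z,yaw):
    o=status.get_obs(); Rc=R.from_euler('xyz',o["tool_rot"])
    d=Rc.inv().apply(np.array([x,y,z])-o["tool_pos"]); r=(Rc.inv()*R.from_euler('xyz',[np.pi,0,yaw])).as_rotvec()
    print("t",round(o["t"],2),"pos",o["tool_pos"].round(1),"rot",o["tool_rot"].round(4),"F",o["ft_force"].round(1),"w",round(o["width"],3),"q6",o["joint_pos"][5].round(2)); print("ROW",d.round(1),r.round(4))
E
python3 -m jog '[[70,40,-8,0,0,0,0.05],[70,80,-17,5,0,0,0.1],[70,120,-26,10,0,0,0.15],[70,160,-34,15,0,0,0.2],[70,200,-43,20,0,0,0.25],[70,240,-51,25,0,0,0.3],[70,280,-60,30,0,0,0.35],[70,320,-69,33,0,0,0.4],[70,360,-77,36,0,0,0.45],[70,400,-86,38,0,0,0.5],[70,430,-92,38,0,0,0.53],[70,456,-98,38,0,0,0.553]]'
python3 - <<'E'
from h import *
to(592.7,-289.4,101,-0.199)
E
```

```text
t: 2.0
tool_pos: [595.1, -287.6, 200.9]
tool_rot: [-3.141, -0.0, -0.199]
ft_force: [0.3, 0.0, -0.6]
width: 0.698
t 2.0 pos [ 595.1 -287.6  200.9] rot [-3.1414 -0.     -0.1989] F [ 0.3  0.  -0.6] w 0.698 q6 1.3
ROW [-2.   2.2 99.9] [-0.0002 -0.      0.0001]
```

```bash
python3 -m jog '[[70,-2,2,15,0,0,0],[70,-2,2,35,0,0,0],[70,-2,2,55,0,0,0],[70,-2,2,70,0,0,0],[70,-2,2,82,0,0,0],[70,-2,2,92,0,0,0],[70,-2,2,99,0,0,0],[70,-2,2,100,0,0,0],[70,-2,2,100,0,0,0],[70,-2,2,100,0,0,0]]'
python3 - <<'E'
from h import *
to(592.7,-289.4,101,-0.199)
s=viewer.snapshot("top"); t=viewer.snapshot("scene")
o=np.hstack([cv2.resize(x["img"][a:a+150,b:b+150],(400,400),interpolation=2) for x,a,b in((s,130,340),(t,150,280))])
cv2.imwrite("pics/c1.png",o[...,::-1])
E
```

```text
t: 2.83
tool_pos: [593.2, -289.5, 101.8]
tool_rot: [3.141, -0.002, -0.199]
ft_force: [0.9, 0.2, -0.4]
width: 0.699
t 2.83 pos [ 593.2 -289.5  101.8] rot [ 3.1414e+00 -1.6000e-03 -1.9910e-01] F [ 0.9  0.2 -0.4] w 0.699 q6 1.3
ROW [-0.5  0.   0.8] [ 0.0002 -0.0016 -0.0001]
```

View pics/c1.png

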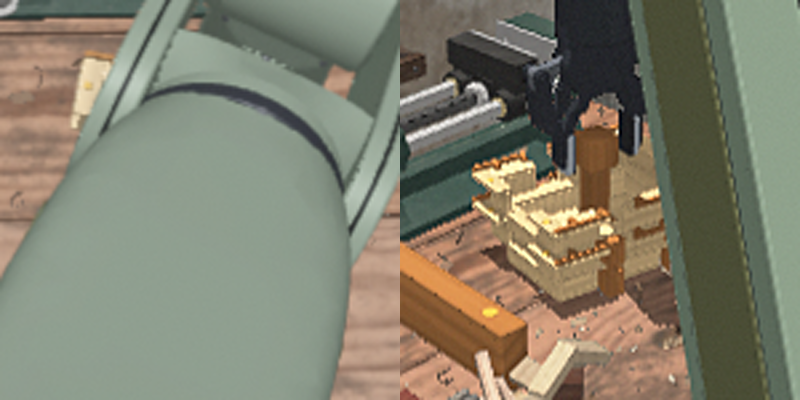

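The scene view shows the jaws straddling the knob at (600,150) in the right half. The top view is blocked by the arm. I'll close and lift.

```bash
python3 -m jog '[[20,0,0,0,0,0,0],[20,0,0,0,0,0,0],[10,0,0,0,0,0,0],[10,0,0,0,0,0,0],[10,0,0,0,0,0,0],[10,0,0,0,0,0,0],[10,0,0,0,0,0,0],[10,0,0,0,0,0,0]]'; python3 -m jog '[[10,0,0,-3,0,0,0],[10,0,0,-7,0,0,0],[10,0,0,-12,0,0,0],[10,0,0,-18,0,0,0],[10,0,0,-25,0,0,0],[10,0,0,-35,0,0,0],[10,0,0,-48,0,0,0],[10,0,0,-65,0,0,0],[10,0,0,-85,0,0,0],[10,0,0,-100,0,0,0],[10,0,0,-110,0,0,0],[10,0,0,-110,0,0,0]]'
python3 - <<'E'
from h import *
to(480,-480,212,-0.199+1.57)
E
```

```text
t: 3.6
tool_pos: [593.8, -289.4, 103.0]
tool_rot: [3.141, -0.004, -0.199]
ft_force: [0.6, 1.1, 6.6]
width: 0.364
t: 4.6
tool_pos: [594.6, -289.9, 216.4]
tool_rot: [3.14, -0.009, -0.199]
ft_force: [-0.6, 0.3, -2.5]
width: 0.37
t 4.6 pos [ 594.6 -289.9  216.4] rot [ 3.1397 -0.0093 -0.1991] F [-0.6  0.3 -2.5] w 0.37 q6 1.3
ROW [-74.8 209.    4. ] [ 0.0088 -0.0058 -1.5701]
```

```bash
python3 -m jog '[[10,-7,20,0,0,0,-0.11],[10,-14,40,0,0,0,-0.22],[10,-21,60,0,0,0,-0.34],[10,-28,80,0,0,0,-0.46],[10,-36,100,0,0,0,-0.58],[10,-43,120,0,0,0,-0.7],[10,-50,140,0,0,0,-0.82],[10,-57,160,0,0,0,-0.94],[10,-64,180,0,0,0,-1.06],[10,-70,195,0,0,0,-1.18],[10,-74,205,0,0,0,-1.3],[10,-75,209,0,0,0,-1.4]]'
python3 - <<'E'
from h import *
to(480,-480,216,2.943)
E
```

```text
t: 5.6
tool_pos: [477.9, -481.3, 214.7]
tool_rot: [3.135, 0.0, 1.205]
ft_force: [-0.5, 0.6, -2.8]
width: 0.369
t 5.6 pos [ 477.9 -481.3  214.7] rot [3.1346e+00 2.0000e-04 1.2045e+00] F [-0.5  0.6 -2.8] w 0.369 q6 -0.44
ROW [ 2.   1.5 -1.3] [ 0.0049  0.0062 -1.7384]
```

```bash
python3 -m jog '[[10,0,0,0,0,0,-0.12],[10,0,0,0,0,0,-0.24],[10,0,0,0,0,0,-0.36],[10,0,0,0,0,0,-0.48],[10,0,0,0,0,0,-0.6],[10,0,0,0,0,0,-0.72],[10,0,0,0,0,0,-0.84],[10,0,0,0,0,0,-0.96],[10,0,0,0,0,0,-1.08],[10,0,0,0,0,0,-1.2],[10,0,0,0,0,0,-1.32],[10,0,0,0,0,0,-1.42]]'
python3 - <<'E'
from h import *
to(480,-480,216,2.943)
E
```

```text
t: 6.6
tool_pos: [477.5, -480.9, 213.4]
tool_rot: [3.14, 0.005, 2.63]
ft_force: [0.8, 0.0, -3.8]
width: 0.364
t 6.6 pos [ 477.5 -480.9  213.4] rot [3.1402 0.0046 2.6302] F [ 0.8  0.  -3.8] w 0.364 q6 -1.87
ROW [-1.8  2.  -2.6] [ 0.0006  0.0048 -0.3128]
```

```bash
python3 -m jog '[[10,0,0,0,0,0,-0.12],[10,0,0,0,0,0,-0.23],[10,-2,2,-2,0,0.005,-0.31],[10,-2,2,-2,0,0.005,-0.313],[10,-2,2,-2,0,0.005,-0.313],[10,-2,2,-2,0,0.005,-0.313]]'
python3 - <<'E'
from h import *
to(480,-480,216,2.943)
s=viewer.snapshot("top"); t=viewer.snapshot("scene"); 
for n,x in(("top",s),("scene",t)):
    W0=cloud(x); np.savez(n+"2.npz",W=W0,img=x["img"]); W=W0.reshape(-1,3); W=W[~np.isnan(W[:,0])]
    reg=(W[:,0]>480)&(W[:,0]<720)&(W[:,1]<-180)&(W[:,1]>-400)
    for a,b in((46,75),(56,70)):
        P=W[reg&(W[:,2]>a)&(W[:,2]<b)]; print(n,"low",len(P),np.median(P,0).round(1),cv2.minAreaRect(P[:,:2].astype(np.float32)))
    reg=(W[:,0]>340)&(W[:,0]<620)&(W[:,1]<-350)&(W[:,1]>-620)
    P=W[reg&(W[:,2]>180)&(W[:,2]<210)]; print(n,"up",len(P),np.median(P,0).round(1),cv2.minAreaRect(P[:,:2].astype(np.float32)))
    for q in ["tray_lower","tray_upper","stop_board"]:
        print(q,[(round(d["score"],2),np.round(d["box"]).tolist()) for d in recognise(x,q)[:2]])
a=cv2.resize(s["img"][100:350,280:530],(500,500),interpolation=2); b=cv2.resize(t["img"][150:350,250:450],(300,300),interpolation=2)
o=np.zeros((500,800,3),np.uint8);o[:,:500]=a;o[:300,500:]=b; cv2.imwrite("pics/c2.png",o[...,::-1])
E
```

```text
t: 7.1
tool_pos: [479.9, -479.9, 214.7]
tool_rot: [3.14, -0.001, 2.942]
ft_force: [0.2, -1.1, -3.0]
width: 0.367
t 7.1 pos [ 479.9 -479.9  214.7] rot [ 3.1404e+00 -1.1000e-03  2.9415e+00] F [ 0.2 -1.1 -3. ] w 0.367 q6 -2.17
ROW [-0.1 -0.1 -1.3] [ 0.0012 -0.0011 -0.0015]
top low 2179 [ 582.8 -299.5   54.6] ((593.3546142578125, -289.6639404296875), (171.25914001464844, 140.63299560546875), 78.5077133178711)
top low 645 [ 576.3 -293.8   58. ] ((592.7387084960938, -289.52197265625), (170.6961669921875, 139.61656188964844), 78.32844543457031)
top up 1533 [ 516.2 -414.9  196.5] ((488.403076171875, -442.30426025390625), (92.7791519165039, 138.5230712890625), 79.2266845703125)
tray_lower [(0.81, [409.0, 196.0, 100.0, 89.0])]
tray_upper [(0.85, [524.0, 234.0, 66.0, 91.0])]
stop_board [(0.84, [314.0, 195.0, 21.0, 120.0]), (0.73, [191.0, 328.0, 78.0, 25.0])]
scene low 1015 [ 588.6 -289.2   54.5] ((594.5755615234375, -285.2657775878906), (176.4840087890625, 144.08084106445312), 78.01566314697266)
scene low 272 [ 561.  -272.2   58.4] ((595.4434814453125, -283.5028076171875), (173.35025024414062, 143.86361694335938), 78.4612808227539)
scene up 161 [ 534.7 -412.7  196.9] ((471.53021240234375, -465.8688659667969), (217.21746826171875, 56.71123123168945), 39.2235221862793)
tray_lower [(0.57, [354.0, 238.0, 89.0, 58.0])]
tray_upper [(0.53, [446.0, 169.0, 93.0, 24.0])]
stop_board [(0.7, [293.0, 262.0, 68.0, 60.0])]
```

View pics/c2.png

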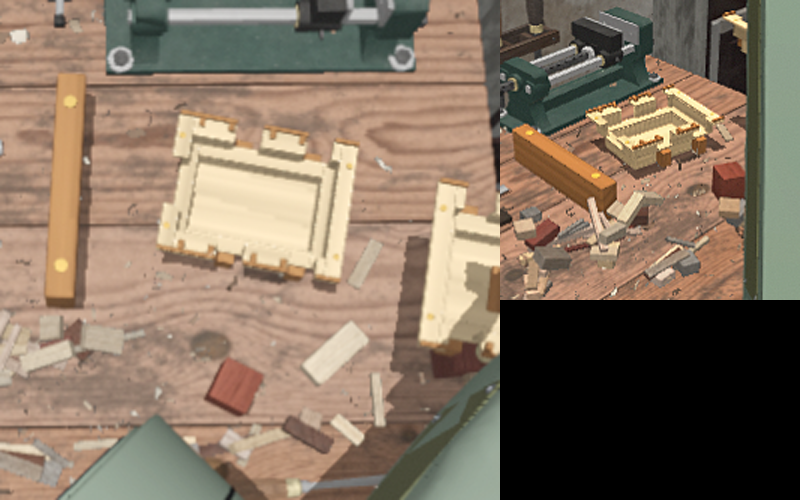

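The top view shows the lower tray alone at (260,200) with its gap on the left. The upper tray is at (470,270), turned, with its unbroken end on the left. I'll carry it over the lower one.

```bash
python3 - <<'E'
from h import *
to(592,-289,214,2.941)
E
```

```text
t 7.5 pos [ 480.2 -480.1  215.4] rot [ 3.1409 -0.      2.9429] F [ 0.9 -0.3 -3.5] w 0.369 q6 -2.17
ROW [-71.9 209.4   1.5] [ 0.0007 -0.      0.0019]
```

```bash
python3 -m jog '[[10,-7,20,0,0,0,0],[10,-14,42,0,0,0,0],[10,-22,65,0,0,0,0],[10,-30,88,0,0,0,0],[10,-38,111,0,0,0,0],[10,-46,134,0,0,0,0],[10,-54,157,0,0,0,0],[10,-61,178,0,0,0,0],[10,-67,195,0,0,0,0],[10,-71,206,1,0,0,0.002],[10,-72,209,1,0,0,0.002],[10,-72,209,1,0,0,0.002]]'
python3 - <<'E'
from h import *
to(592,-289,145,2.941)
E
```

```text
t: 8.5
tool_pos: [592.2, -289.0, 214.4]
tool_rot: [3.141, -0.0, 2.942]
ft_force: [-1.0, -0.6, -4.0]
width: 0.364
t 8.5 pos [ 592.2 -289.   214.4] rot [ 3.1413e+00 -4.0000e-04  2.9421e+00] F [-1.  -0.6 -4. ] w 0.364 q6 -1.84
ROW [ 0.1 -0.  69.4] [ 0.0003 -0.0004  0.0011]
```

```bash
python3 -m jog '[[10,0,0,12,0,0,0],[10,0,0,28,0,0,0],[10,0,0,44,0,0,0],[10,0,0,56,0,0,0],[10,0,0,65,0,0,0],[10,0,0,69,0,0,0],[10,0,0,70,0,0,0],[10,0,0,70,0,0,0],[10,0,0,70,0,0,0]]'
python3 - <<'E'
from h import *
to(592,-289,130,2.941)
t=viewer.snapshot("scene"); cv2.imwrite("pics/c3.png",cv2.resize(t["img"][150:300,270:420],(600,600),interpolation=2)[...,::-1])
E
```

```text
t: 9.25
tool_pos: [592.5, -289.5, 145.3]
tool_rot: [-3.141, 0.001, 2.942]
ft_force: [0.7, 0.5, -2.3]
width: 0.364
t 9.25 pos [ 592.5 -289.5  145.3] rot [-3.1413e+00  1.3000e-03  2.9418e+00] F [ 0.7  0.5 -2.3] w 0.364 q6 -1.84
ROW [ 0.6  0.4 15.3] [-0.0003  0.0013  0.0008]
```

View pics/c3.png

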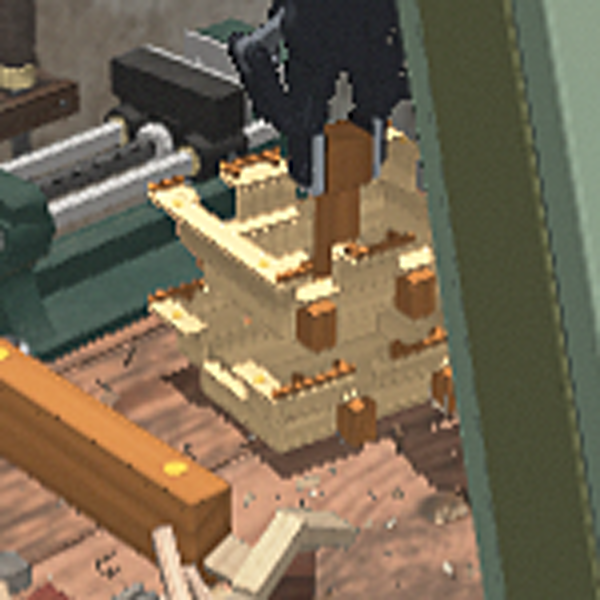

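The scene view shows the upper tray about 15 mm above the lower one, with corners aligned and a foot at (318,325) over the near-side seat. I'll lower it slowly.

```bash
python3 -m jog '[[10,0,0,3,0,0,0],[10,0,0,6,0,0,0],[10,0,0,8,0,0,0],[10,0,0,10,0,0,0],[10,0,0,11.5,0,0,0],[10,0,0,12.5,0,0,0],[10,0,0,13.5,0,0,0],[10,0,0,13.5,0,0,0]]'; python3 -m jog '[[10,0,0,0.5,0,0,0],[10,0,0,1,0,0,0],[10,0,0,1.5,0,0,0],[10,0,0,2,0,0,0],[10,0,0,2.5,0,0,0],[10,0,0,2.5,0,0,0]]'
```

```text
t: 9.97
tool_pos: [592.5, -289.4, 131.6]
tool_rot: [-3.141, 0.001, 2.942]
ft_force: [0.5, 0.2, -2.6]
width: 0.367
t: 10.47
tool_pos: [592.5, -289.4, 129.1]
tool_rot: [-3.141, 0.001, 2.942]
ft_force: [0.5, 0.7, -3.6]
width: 0.368
```

```bash
python3 -m jog '[[10,0,0,0.5,0,0,0],[10,0,0,1,0,0,0],[10,0,0,1.5,0,0,0],[10,0,0,1.5,0,0,0]]'; python3 -m jog '[[10,0,0,0.5,0,0,0],[10,0,0,1,0,0,0],[10,0,0,1.5,0,0,0],[10,0,0,1.5,0,0,0]]'
```

```text
t: 10.8
tool_pos: [592.6, -289.4, 128.1]
tool_rot: [-3.141, 0.001, 2.942]
ft_force: [0.5, 0.5, -0.7]
width: 0.363
t: 11.13
tool_pos: [592.8, -289.4, 127.9]
tool_rot: [-3.141, 0.002, 2.942]
ft_force: [0.1, -0.0, 4.9]
width: 0.369
```

Contact came at TCP z=128, the height expected for seated feet. Next I'll measure the board from the saved clouds.

```bash
python3 - <<'E'
from h import *
for n in("top2","scene2","top0","scene0"):
    d=np.load(n+".npz"); W=d["W"].reshape(-1,3); im=d["img"].reshape(-1,3).astype(int); k=~np.isnan(W[:,0]); W=W[k]; im=im[k]
    m=(W[:,0]>470)&(W[:,0]<715)&(W[:,1]>-150)&(W[:,1]<-60)&(W[:,2]>53)&(W[:,2]<63)&(im[:,0]-im[:,2]>50)
    P=W[m]
    # edge lines by x bins
    lo=[];hi=[]
    for x in range(505,700,8):
        q=P[abs(P[:,0]-x)<4]
        if len(q)>8: lo.append((x,np.percentile(q[:,1],3)));hi.append((x,np.percentile(q[:,1],97)))
    lo=np.array(lo);hi=np.array(hi); f=[np.polyfit(a[:,0],a[:,1],1) for a in(lo,hi)]
    print(n,len(P),"x",P[:,0].min().round(),P[:,0].max().round(),"rect",cv2.minAreaRect(P[:,:2].astype(np.float32)),"y@595",[np.polyval(g,595).round(1) for g in f],"slope deg",[np.degrees(np.arctan(g[0])).round(2) for g in f],"zmed",np.median(P[:,2]).round(1))
to(592,-289,130,2.941)
E
```

```text
top2 1635 x 496.0 715.0 rect ((605.880615234375, -109.05845642089844), (27.92278480529785, 219.10272216796875), 86.51661682128906) y@595 [np.float64(-121.5), np.float64(-95.4)] slope deg [np.float64(-3.37), np.float64(-3.55)] zmed 56.7
scene2 745 x 498.0 715.0 rect ((606.5150756835938, -103.26174926757812), (31.136018753051758, 217.65016174316406), 86.71121215820312) y@595 [np.float64(-114.2), np.float64(-89.0)] slope deg [np.float64(-3.65), np.float64(-3.31)] zmed 57.4
top0 1628 x 496.0 715.0 rect ((605.4697265625, -109.05001831054688), (27.96023178100586, 219.1867218017578), 86.50044250488281) y@595 [np.float64(-121.3), np.float64(-95.5)] slope deg [np.float64(-3.34), np.float64(-3.53)] zmed 56.7
scene0 741 x 498.0 715.0 rect ((606.7321166992188, -102.91681671142578), (32.91512680053711, 217.04261779785156), 86.44419860839844) y@595 [np.float64(-114.7), np.float64(-89.1)] slope deg [np.float64(-3.65), np.float64(-3.28)] zmed 57.3
t 11.13 pos [ 592.8 -289.4  127.9] rot [-3.1411e+00  2.5000e-03  2.9421e+00] F [ 0.1 -0.   4.9] w 0.369 q6 -1.84
ROW [ 0.9  0.3 -2.1] [-0.0005  0.0025  0.0011]
```

```bash
python3 -m jog '[[10,0.2,2,0,0,0,-0.005],[10,0.7,6,0,0,0,-0.015],[10,1.3,12,0,0,0,-0.03],[10,2.1,19,0,0,0,-0.045],[10,2.9,26,0,0,0,-0.06],[10,3.7,33,0,0,0,-0.075],[10,4.5,40,0,0,0,-0.09],[10,5.3,47,0,0,0,-0.105],[10,6.1,54,0,0,0,-0.12],[10,6.8,60,0,0,0,-0.13],[10,7.4,65,0,0,0,-0.138],[10,7.7,68,0,0,0,-0.14]]'
python3 - <<'E'
from h import *
to(599.8,-208.7,128,3.0825)
s=viewer.snapshot("top"); t=viewer.snapshot("scene")
o=np.hstack([cv2.resize(x["img"][a:a+150,b:b+150],(400,400),interpolation=2) for x,a,b in((s,130,300),(t,150,260))])
cv2.imwrite("pics/c4.png",o[...,::-1])
E
```

```text
t: 12.13
tool_pos: [599.2, -221.1, 128.2]
tool_rot: [-3.139, 0.003, 3.084]
ft_force: [0.3, -8.3, 1.9]
width: 0.367
t 12.13 pos [ 599.2 -221.1  128.2] rot [-3.1393  0.0034  3.0836] F [ 0.3 -8.3  1.9] w 0.367 q6 -1.88
ROW [ 0.1 12.5  0.2] [-0.0023  0.0034  0.0011]
```

View pics/c4.png

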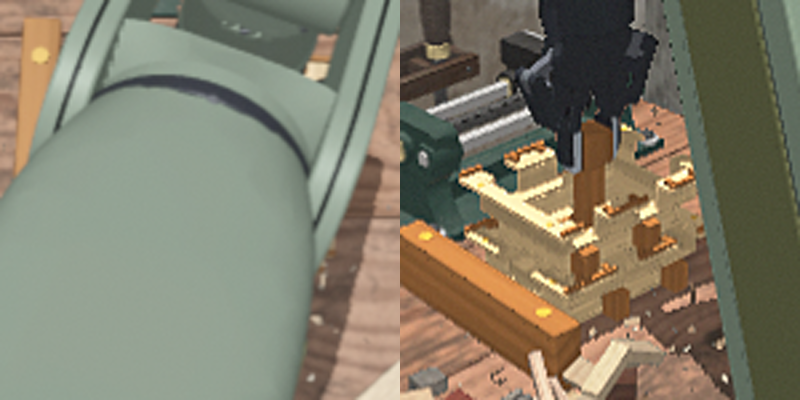

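The scene view shows the stack moving as one, with a foot at (585,265) between lugs and the stack a few mm short of the board. I'll keep going gently.

```bash
python3 -m jog '[[10,0,2,0,0,0,0],[10,0,4,0,0,0,0],[10,0,6,0,0,0,0],[10,0,8,0,0,0,0],[10,0,9.5,0,0,0,0.001],[10,0,10.5,0,0,0,0.001],[10,0,10.5,0,0,0,0.001]]'; python3 -m jog '[[10,0,1,0,0,0,0],[10,0,2,0,0,0,0],[10,0,3,0,0,0,0],[10,0,3,0,0,0,0]]'; python3 -m jog '[[10,0,1,0,0,0,0],[10,0,2,0,0,0,0],[10,0,2,0,0,0,0]]'
```

```text
t: 12.82
tool_pos: [599.9, -210.3, 128.2]
tool_rot: [-3.14, 0.004, 3.082]
ft_force: [0.4, -5.0, 2.0]
width: 0.366
t: 13.15
tool_pos: [600.0, -207.5, 128.2]
tool_rot: [-3.14, 0.004, 3.082]
ft_force: [0.8, -5.4, 1.8]
width: 0.368
t: 13.4
tool_pos: [600.2, -205.5, 128.2]
tool_rot: [-3.14, 0.004, 3.082]
ft_force: [-0.6, -5.6, 2.6]
width: 0.365
```

```bash
python3 -m jog '[[10,0,0.7,0,0,0,0],[10,0,1.4,0,0,0,0],[10,0,1.4,0,0,0,0]]'; python3 -m jog '[[10,0,0.7,0,0,0,0],[10,0,1.4,0,0,0,0],[10,0,1.4,0,0,0,0]]'
```

```text
t: 13.65
tool_pos: [600.2, -204.3, 128.2]
tool_rot: [-3.14, 0.004, 3.082]
ft_force: [0.8, -5.6, 3.1]
width: 0.368
t: 13.9
tool_pos: [600.2, -203.4, 128.2]
tool_rot: [-3.139, 0.003, 3.082]
ft_force: [0.5, -6.7, 2.3]
width: 0.364
```

```bash
python3 -m jog '[[10,0,0.7,0,0,0,0],[10,0,1.4,0,0,0,0],[10,0,1.4,0,0,0,0]]'; python3 -m jog '[[10,0,0.7,0,0,0,0],[10,0,1.2,0,0,0,0],[10,0,1.2,0,0,0,0]]'
```

```text
t: 14.15
tool_pos: [600.1, -203.1, 128.4]
tool_rot: [-3.137, 0.004, 3.082]
ft_force: [-0.3, -8.3, 1.7]
width: 0.365
t: 14.4
tool_pos: [600.0, -202.9, 128.5]
tool_rot: [-3.135, 0.004, 3.081]
ft_force: [0.3, -6.8, 2.1]
width: 0.364
```

```bash
python3 -m jog '[[10,0,-0.3,0,-0.003,0.003,0],[10,0,-0.5,0,-0.006,0.004,0],[10,0,-0.5,0,-0.006,0.004,0],[10,0,-0.5,0,-0.006,0.004,0]]'; python3 -m jog '[[40,0,0,0,0,0,0],[60,0,0,0,0,0,0],[60,0,0,0,0,0,0],[60,0,0,0,0,0,0],[60,0,0,0,0,0,0]]'; python3 -m jog '[[60,0,0,-5,0,0,0],[60,0,0,-15,0,0,0],[60,0,0,-30,0,0,0],[60,0,0,-55,0,0,0],[60,0,0,-85,0,0,0],[60,0,0,-110,0,0,0],[60,0,0,-125,0,0,0],[60,0,0,-130,0,0,0]]'
python3 - <<'E'
from h import *
to(450,-480,250,2.2)
E
```

```text
t: 14.73
tool_pos: [600.1, -203.4, 128.1]
tool_rot: [-3.141, -0.0, 3.081]
ft_force: [2.0, -4.0, -2.0]
width: 0.368
t: 15.15
tool_pos: [599.9, -202.8, 128.0]
tool_rot: [3.141, -0.001, 3.081]
ft_force: [1.1, 0.4, -0.4]
width: 0.603
t: 15.82
tool_pos: [601.3, -203.2, 262.7]
tool_rot: [-3.14, 0.006, 3.081]
ft_force: [0.1, 0.0, 0.5]
width: 0.603
t 15.82 pos [ 601.3 -203.2  262.7] rot [-3.1405  0.0061  3.0808] F [0.1 0.  0.5] w 0.603 q6 -1.85
ROW [ 134.3 -285.4   12.2] [0.0017 0.0062 0.8808]
```

Now I move aside to look.

```bash
python3 -m jog '[[60,10,-25,0,0,0,0.08],[60,22,-50,0,0,0,0.16],[60,34,-75,0,0,0,0.24],[60,46,-100,0,0,0,0.32],[60,58,-125,0,0,0,0.4],[60,70,-150,0,0,0,0.48],[60,82,-175,0,0,0,0.56],[60,94,-200,0,0,0,0.64],[60,106,-225,0,0,0,0.72],[60,118,-250,0,0,0,0.8],[60,128,-275,0,0,0,0.86],[60,134,-285,0,0,0,0.88]]'
python3 - <<'E'
from h import *
to(450,-480,250,2.2)
s=viewer.snapshot("top"); t=viewer.snapshot("scene")
for n,x in(("top",s),("scene",t)):
    W0=cloud(x); np.savez(n+"3.npz",W=W0,img=x["img"]); W=W0.reshape(-1,3); im=x["img"].reshape(-1,3).astype(int); k=~np.isnan(W[:,0]); W=W[k];im=im[k]
    reg=(W[:,0]>500)&(W[:,0]<700)&(W[:,1]<-110)&(W[:,1]>-320)
    def r(m,l): P=W[m]; print(n,l,len(P),np.median(P,0).round(1),cv2.minAreaRect(P[:,:2].astype(np.float32)))
    r(reg&(W[:,2]>100)&(W[:,2]<122),"uprim"); r(reg&(W[:,2]>140)&(W[:,2]<165),"knob"); r(reg&(W[:,2]>49)&(W[:,2]<65)&(W[:,1]<-125),"lowrim")
    P=W[reg&(W[:,2]>100)&(W[:,2]<122)]
    for _ in range(3):
        A=np.c_[P[:,:2]-P[:,:2].mean(0),np.ones(len(P))]; c=np.linalg.lstsq(A,P[:,2],rcond=None)[0]; e=P[:,2]-A@c; P=P[abs(e)<4]
    print("upper plane slope mrad",(c[:2]*1000).round(1),"z",c[2].round(1))
o=np.hstack([cv2.resize(x["img"][a:a+150,b:b+150],(400,400),interpolation=2) for x,a,b in((s,130,290),(t,150,260))])
cv2.imwrite("pics/c5.png",o[...,::-1])
E
```

```text
t: 16.82
tool_pos: [448.4, -482.1, 261.5]
tool_rot: [3.139, 0.004, 2.196]
ft_force: [-0.2, -0.0, 0.4]
width: 0.599
t 16.82 pos [ 448.4 -482.1  261.5] rot [3.1388 0.0042 2.1964] F [-0.2 -0.   0.4] w 0.599 q6 -1.47
ROW [ 0.8  2.5 11.5] [ 0.0028  0.0042 -0.0036]
top uprim 2400 [ 608.4 -199.3  109.4] ((599.1211547851562, -205.97056579589844), (172.34996032714844, 139.44204711914062), 86.53736114501953)
top knob 356 [ 596.5 -205.6  151.1] ((598.5350341796875, -205.4642333984375), (32.36829376220703, 33.09005355834961), 88.3431625366211)
top lowrim 2523 [ 593.1 -206.    58.8] ((612.63525390625, -208.67999267578125), (175.51185607910156, 163.84999084472656), 86.53162384033203)
upper plane slope mrad [-2.8 -3.3] z 109.5
scene uprim 1066 [ 592.2 -186.3  109.5] ((600.3594360351562, -200.11859130859375), (176.38619995117188, 143.56788635253906), 85.6785888671875)
scene knob 167 [ 593.6 -194.5  150. ] ((599.5049438476562, -199.5379180908203), (34.997859954833984, 32.826881408691406), 77.62238311767578)
scene lowrim 784 [ 559.  -189.6   57.8] ((601.9287109375, -206.55751037597656), (170.70054626464844, 142.45782470703125), 85.98361206054688)
upper plane slope mrad [0.  1.3] z 109.4
```

View pics/c5.png

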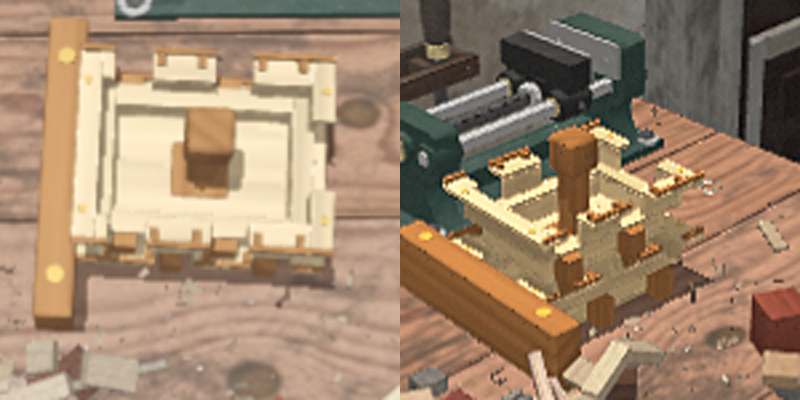

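The top view shows the stack against the board at (80,150) and square to it. The upper tray's solid end faces the board, and the scene view shows feet at (568,270) and (632,240) sitting between lugs, level. Whether the lower end is truly flush is hidden, so I'll press its far rim with the closed fingers as a tactile check.

```bash
python3 - <<'E'
from h import *
to(591,-337,150,1.51)
E
```

```text
t 16.92 pos [ 449.  -480.7  261.5] rot [3.1377 0.0033 2.1986] F [ 0.7  1.3 -0.1] w 0.603 q6 -1.47
ROW [ 33.2 198.9 112.2] [0.0049 0.0019 0.6886]
```

```bash
python3 -m jog '[[0,3,17,5,0,0,0.06],[0,6,36,14,0,0,0.12],[0,9,56,24,0,0,0.19],[0,12,76,35,0,0,0.26],[0,15,96,46,0,0,0.33],[0,19,116,58,0,0,0.4],[0,22,136,70,0,0,0.47],[0,26,156,82,0,0,0.54],[0,29,174,94,0,0,0.6],[0,31,188,104,0,0,0.65],[0,33,196,110,0.005,0.002,0.68],[0,33,199,112,0.005,0.002,0.689]]'
python3 - <<'E'
from h import *
to(591,-337,56,1.51)
E
```

```text
t: 17.92
tool_pos: [592.1, -333.3, 148.7]
tool_rot: [-3.139, -0.003, 1.513]
ft_force: [-0.6, 0.3, 0.3]
width: 0.001
t 17.92 pos [ 592.1 -333.3  148.7] rot [-3.1391e+00 -2.8000e-03  1.5130e+00] F [-0.6  0.3  0.3] w 0.001 q6 -0.47
ROW [-4.  -0.6 92.7] [-0.0025 -0.0028  0.003 ]
```

```bash
python3 -m jog '[[0,-4,-1,10,0,0,0],[0,-4,-1,25,0,0,0],[0,-4,-1,42,0,0,0],[0,-4,-1,60,0,0,0],[0,-4,-1,75,0,0,0.003],[0,-4,-1,87,0,0,0.003],[0,-4,-1,92,-0.002,-0.003,0.003],[0,-4,-1,93,-0.002,-0.003,0.003],[0,-4,-1,93,-0.002,-0.003,0.003]]'; python3 -m jog '[[0,3,0,0,0,0,0],[0,7,0,0,0,0,0],[0,11,0,0,0,0,0],[0,15,0,0,0,0,0],[0,19,0,0,0,0,0],[0,22,0,0,0,0,0],[0,24,0,0,0,0,0],[0,25,0,0,0,0,0],[0,25,0,0,0,0,0]]'
```

```text
t: 18.67
tool_pos: [590.7, -337.1, 55.9]
tool_rot: [-3.141, 0.0, 1.51]
ft_force: [0.7, 0.1, -0.5]
width: 0.001
t: 19.42
tool_pos: [592.2, -311.9, 55.9]
tool_rot: [-3.141, 0.0, 1.511]
ft_force: [0.4, 0.3, -0.8]
width: -0.002
```

```bash
python3 -m jog '[[0,1,0,0,0,0,0],[0,2,0,0,0,0,0],[0,3,0,0,0,0,0],[0,4,0,0,0,0,0],[0,4,0,0,0,0,0]]'; python3 -m jog '[[0,0.7,0,0,0,0,0],[0,1.4,0,0,0,0,0],[0,2,0,0,0,0,0],[0,2,0,0,0,0,0]]'; python3 -m jog '[[0,0.7,0,0,0,0,0],[0,1.4,0,0,0,0,0],[0,1.4,0,0,0,0,0]]'
```

```text
t: 19.83
tool_pos: [592.5, -307.8, 55.9]
tool_rot: [-3.141, 0.0, 1.511]
ft_force: [0.4, -0.2, -1.3]
width: -0.0
t: 20.17
tool_pos: [592.6, -305.7, 55.9]
tool_rot: [-3.141, 0.0, 1.511]
ft_force: [-0.7, -0.1, 0.4]
width: 0.005
t: 20.42
tool_pos: [592.7, -304.1, 55.8]
tool_rot: [-3.141, 0.0, 1.511]
ft_force: [-0.3, 0.5, 0.0]
width: -0.003
```

```bash
python3 -m jog '[[0,0.7,0,0,0,0,0],[0,1.4,0,0,0,0,0],[0,1.4,0,0,0,0,0]]'; python3 -m jog '[[0,0.7,0,0,0,0,0],[0,1.4,0,0,0,0,0],[0,1.4,0,0,0,0,0]]';  python3 -m jog '[[0,0.7,0,0,0,0,0],[0,1.4,0,0,0,0,0],[0,1.4,0,0,0,0,0]]'
```

```text
t: 20.67
tool_pos: [592.8, -303.2, 55.9]
tool_rot: [-3.141, 0.001, 1.511]
ft_force: [0.1, -1.5, -0.3]
width: 0.004
t: 20.92
tool_pos: [592.7, -303.1, 55.9]
tool_rot: [3.141, 0.004, 1.512]
ft_force: [-1.7, -5.6, -2.1]
width: -0.002
t: 21.17
tool_pos: [592.7, -303.1, 56.0]
tool_rot: [3.141, 0.006, 1.512]
ft_force: [-1.6, -6.2, -1.8]
width: -0.0
```

```bash
python3 -m jog '[[0,1,0,0,0,0,0],[0,2,0,0,0,0,0],[0,3,0,0,0,0,0],[0,3.5,0,0,0,0,0],[0,3.5,0,0,0,0,0]]'; python3 -m jog '[[0,1.5,0,0,0,0,0],[0,3,0,0,0,0,0],[0,4,0,0,0,0,0],[0,4,0,0,0,0,0]]'
```

```text
t: 21.58
tool_pos: [592.8, -302.9, 56.1]
tool_rot: [3.14, 0.012, 1.514]
ft_force: [-1.4, -11.5, -3.0]
width: -0.006
t: 21.92
tool_pos: [592.8, -302.9, 56.2]
tool_rot: [3.139, 0.019, 1.515]
ft_force: [-2.5, -14.3, -3.6]
width: 0.001
```

The tray holds firm at 14 N with no further motion, so it is hard against the board. I'll back off and do the final look.

```bash
python3 -m jog '[[0,-3,0,0,0,0,0],[0,-8,0,0,0,-0.01,0],[0,-16,0,0,0,-0.018,0],[0,-25,0,0,0,-0.018,0],[0,-32,0,0,0,-0.018,0],[0,-35,0,0,0,-0.018,0]]'; python3 -m jog '[[0,0,0,-15,0,0,0],[0,0,0,-40,0,0,0],[0,0,0,-75,0,0,0],[0,-10,0,-110,0,0,0],[0,-40,0,-145,0,0,0],[0,-75,-20,-175,0,0,0],[0,-110,-50,-190,0,0,0],[0,-145,-80,-195,0,0,0],[0,-160,-110,-195,0,0,0],[0,-165,-130,-195,0,0,0],[0,-165,-140,-195,0,0,0]]'
python3 - <<'E'
from h import *
to(450,-480,250,1.5)
s=viewer.snapshot("top"); t=viewer.snapshot("scene")
for n,x in(("top",s),("scene",t)):
    W=cloud(x).reshape(-1,3); im=x["img"].reshape(-1,3).astype(int); k=~np.isnan(W[:,0]); W=W[k];im=im[k]
    reg=(W[:,0]>500)&(W[:,0]<700)&(W[:,1]<-110)&(W[:,1]>-320)
    def r(m,l): P=W[m]; print(n,l,len(P),np.median(P,0).round(1),cv2.minAreaRect(P[:,:2].astype(np.float32)))
    r(reg&(W[:,2]>100)&(W[:,2]<122),"uprim"); 
    r((W[:,0]>470)&(W[:,0]<715)&(W[:,1]>-150)&(W[:,1]<-60)&(W[:,2]>53)&(W[:,2]<63)&(im[:,0]-im[:,2]>50),"board")
    for q in("red_cube","offcut_c","turned_stub","gouge_04","flat_brush"):
        for z in recognise(x,q)[:1]: print(q,np.round(z["box"]).tolist(),round(z["score"],2))
o=np.hstack([cv2.resize(x["img"][a:a+150,b:b+150],(400,400),interpolation=2) for x,a,b in((s,130,290),(t,150,260))])
cv2.imwrite("pics/c6.png",o[...,::-1])
E
```

```text
t: 22.42
tool_pos: [591.0, -338.9, 56.9]
tool_rot: [3.139, 0.038, 1.515]
ft_force: [-0.1, -0.9, -0.2]
width: -0.0
t: 23.33
tool_pos: [437.3, -491.1, 258.3]
tool_rot: [3.14, 0.039, 1.51]
ft_force: [-0.8, -0.3, 0.4]
width: 0.0
t 23.33 pos [ 437.3 -491.1  258.3] rot [3.14   0.0391 1.51  ] F [-0.8 -0.3  0.4] w 0.0 q6 -0.78
ROW [12.2 11.9  7.9] [0.0018 0.0391 0.01  ]
top uprim 2392 [ 605.9 -199.7  109.5] ((599.1578369140625, -206.02777099609375), (172.58901977539062, 140.31256103515625), 86.40676879882812)
top board 1606 [ 594.6 -108.7   56.8] ((604.92236328125, -124.63102722167969), (58.91425323486328, 219.42178344726562), 86.46839141845703)
offcut_c [448.0, 278.0, 34.0, 32.0] 0.98
turned_stub [188.0, 330.0, 74.0, 27.0] 0.79
gouge_04 [206.0, 180.0, 145.0, 17.0] 0.89
flat_brush [206.0, 202.0, 104.0, 18.0] 0.83
scene uprim 1064 [ 592.3 -186.3  109.5] ((602.24560546875, -201.1603240966797), (178.71482849121094, 144.5479278564453), 86.27818298339844)
scene board 1017 [ 592.6 -106.5   57.4] ((604.8884887695312, -120.09895324707031), (66.1937484741211, 218.67271423339844), 87.06549835205078)
red_cube [403.0, 270.0, 24.0, 25.0] 0.58
offcut_c [417.0, 253.0, 6.0, 21.0] 0.44
turned_stub [285.0, 376.0, 63.0, 54.0] 0.59
gouge_04 [198.0, 306.0, 110.0, 64.0] 0.68
flat_brush [216.0, 311.0, 88.0, 41.0] 0.97
```

View pics/c6.png

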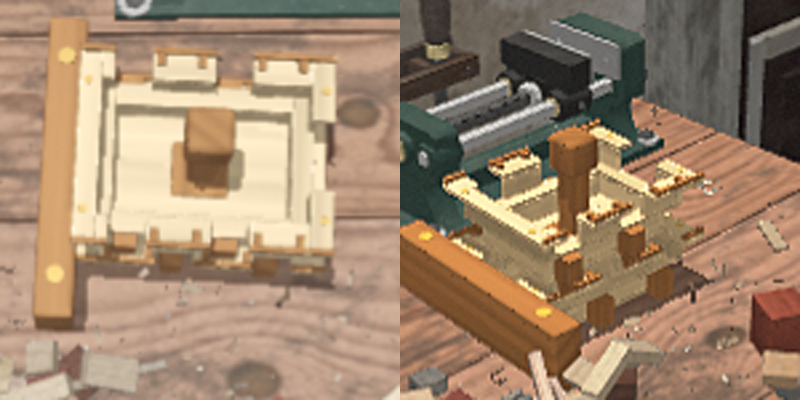

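The final view shows the stack unchanged: square to the board, level, within the board's ends and clear of the gripper. I'm handing in.

```bash
python3 -c "
from station import order; print(order.finish_job())"
```

```text
the job is handed in; nothing more can be done
None
```

The upper tray is out, turned half round and stacked on the lower one, and the stack is up against the stop board. The job was handed in at about 23 s of the 64 s limit.

I gripped the knob, lifted the upper tray clear, turned it to one side and lowered it slowly. It touched down at the height expected for seated feet. I then drew the stack to the board by the knob, turning it about 8° to square it, and released. Finally I pressed the far rim of the lower tray with the closed fingers.

Last checks:
- **Seating:** the upper rim is at z of about 109.5 mm, level within about 4 mrad. That is 25 mm higher than when nested, as it should be when stacked. The visible feet sit between the lugs.
- **Squareness:** the upper tray's angle is 86.4° and the board's is 86.5°. The stack lies within the board's ends.
- **Flat against the board:** the joint itself is hidden from both cameras. The evidence is by touch: the lower tray did not move under 14 N.
- **Upper tray offset:** by the camera it sits about 3 mm towards the board, about the full foot play. I left it there.
- **Other things:** the stub and offcut showed where they started. In the last pictures the detector found the red cube only in the scene view, at its starting place. I had no earlier positions for the gouge and brush to compare against, but the arm did not go near them.

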